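# Fit a cartridge fuse against its spring contact

### The job

Take the long fuse out of the wooden rack and fit it into the fuse holder: put one end in under the hood against the sprung contact, push the contact back, then tip the other end down behind the fixed contact so that the fuse lies level and fully home in its bay, gripped between the contacts, and let go. Work gently, so that the ceramic is not cracked, and leave the short fuses and the other things on the table where they are.

Things in the scene. Friction and masses are not known exactly. Their poses are not given: they have to be found in the camera images.
- fuse: The long fuse: white ceramic cylinder with brass end caps, 24 mm in diameter, 100 mm long, about 90 g, both ends alike. Origin at its centre, x along its axis. It starts lying level in one of the rack's three lanes, axis 26 mm above the table, along the rack's x within a few degrees.
- rack: Wooden fuse rack, fixed, 130 (x) by 230 (y) mm, 8 mm thick base. Three lanes along x at y = -75, 0 and +75 mm, each a pair of cross rails (at x = -27 and +27 mm, 6 mm thick) with stub posts to 21 mm height beside each fuse; between the rails the space under and beside the fuse is free down to 8 mm. Origin at the centre of its underside, z up.
- holder: Fuse holder, fixed. Measured is its aluminium base plate, 240 x 70 x 8 mm, x = -110 to 130; origin on the underside, z up, x along the bay to the spring (hooded) end. A grey carrier with the bay is clamped on it (immovable), shifted along x by an unmeasured -8 to +8 mm: find by feel or eye. The four points and their x values are for shift 0. z from the table.
- bay (a point): Where the fuse's centre is when home (shift 0): plate x = 0, z = 38; axes as the plate's. Home: fuse level on both pads, axis along x, end against the fixed contact, spring 6 mm in. Carrier floor z = 14. From x = -36 to 30 the bay is open to the sides for the fingers. More than 40 N between fuse and holder (all contacts added; 17 N when home) cracks the ceramic.
- fixed_end (a point): Foot of the fixed contact's inner face (shift 0): x = -50, z = 26. The contact is an upright brass wall, 6 mm thick, 36 wide, top z = 42. Inside it a pad, x = -50 to -36, top z = 26, with guides at y = 13 to 18 either side, x = -50 to -38, top z = 33.
- spring_end (a point): Middle of the sprung contact's free face (shift 0): x = 44, z = 38. Upright brass plate 22 x 22 mm, goes up to 13 mm back (+x): 2.7 N to start, 0.9 N more per mm, 14.4 N fully back, then a hard stop. The fuse's other end passes the fixed contact once this one is 9 mm or more back (about 11 N), pushed with the fuse tilted 10 to 15 degrees, spring end low.
- hood (a point): Middle of the hood's lower front edge (shift 0): x = 41, z = 61. The hood goes from there to x = 88, top z = 65, 40 wide, on cheeks at y = 15 to 20 either side, x = 40 to 80. Under it a pad, x = 30 to 78, top z = 26. A fuse tilted 10 to 15 degrees, its lower end just above the pad, passes under the edge; a level one above the fixed contact does not.
- short_a: Short fuse, 24 mm in diameter, 70 mm long, in another lane of the rack; leave it there. Origin at its centre, x along its axis.
- short_b: Second short fuse, same as the first, in the remaining lane; leave it there.
- cup: White plastic cup, 68 mm wide, 90 mm tall, beyond the work area; origin at its underside. Leave alone.
- tape: Yellow tape measure, 65 x 30 x 62 mm, beyond the work area; origin at its underside. Leave alone.
- hammer: Hammer lying beyond the work area; leave alone.
- wrench: Wrench lying near the robot on its left; leave alone.
- driver: Screwdriver lying near the robot on its right; leave alone.
There are look-alikes about, which are no part of the job. What is shaped like the fuse but blue or orange is not meant.

How it is judged (in metres and radians):
At the end, for the whole second after the job is handed in: The long fuse lies at rest in the holder's bay between both contacts: axis 38 mm above the plate's underside (-2.5 / +2.5 mm), within 5 mm of the bay's centre line and within 12 mm along it of the plate's origin, parallel to the bay within 0.06 rad, and released (z of fuse in the frame of holder between 0.0355 and 0.0405 m and x of fuse in the frame of holder between -0.012 and 0.012 m and y of fuse in the frame of holder between -0.005 and 0.005 m and angle between the x axis of fuse and the x axis of holder, either way round below 0.06 rad and linear speed of fuse below 0.02 m/s); the robot touches nothing.
It fails at once if The fuse and the holder press on each other with more than 40 N in all, every contact added up (ceramic cracked) (contact force between fuse and holder above 40 N).
It fails at once if A short fuse is disturbed (moved more than 20 mm) (distance of any of short_a, short_b from where it was at the start of the episode above 0.02 m).
It fails at once if The cup, tape measure, hammer, wrench or screwdriver is disturbed (moved more than 20 mm) (distance of any of cup, tape, hammer, wrench, driver from where it was at the start of the episode above 0.02 m).
It also fails if it takes over 56 s, if anything falls off the work surface, if the arm or the gripper's body presses on something with over 40 N, if the wrist force passes 120 N, or if a joint passes its speed limit or range.

### The arm

A 7-joint arm with a two-finger parallel gripper is mounted at the origin on the work surface. World frame = base frame: x ahead of the robot, y to its left, z up, the work surface at z = 0. Lengths are in m, angles in degrees, forces in N, time in s.
With the tool pointing down it reaches from about 0.375 to 0.925 m from the base axis. Payload 3.1 kg.
Tool frame: the origin (TCP) lies at the very end of the fingers, on their centre line; the grasp point (between the pads) lies 19 mm behind it (ctrl.grip_point_offset is the distance from the TCP to the grasp point, in m); z points along the fingers, y is the direction in which the jaws open and shut (so a half turn about z gives the same grasp; the last joint's range is limited). The gripper opens to 85 mm and grips with 20 to 120 N. Pads are 22 mm wide; open, the fingers measure 114 mm over their backs; the gripper's body (76 mm by 85 mm) begins 54 mm behind the grasp point. The pads swing forward as they close: fully open they stand 13 mm farther back than shut.
Start: joints at [-77.567, 21.939, 2.515, 91.553, -1.026, 66.532, -2.859], TCP at [0.201, 0.618, 0.231] pointing down, gripper open.
Joint ranges: [-149.38, 149.38], [-23.57, 123.04], [-84.95, 90], [0, 143.3], [-89.99, 269.99], [3.08, 112.72], [-163.45, 163.45]. Speed limits (degrees/s): [159.86, 159.86, 180, 180, 180, 180, 180].

### API

Orientations are given as a 3x3 rotation matrix whose columns are the frame's x, y, z axes.
In Python, from rig import ctrl gives the robot as it stands. The module is installed in compiled form; this text tells all that it offers.
- The arm moves only by the tool jog_arm, never from a script. Its argument "rows" is a list of rows, each a list of 2 entries, a list of its own where there are three numbers: the shift along the world's x, y, z in cm, then the turn about the world's z in units of 6 degrees (1.0 is 6 degrees). A call has exactly 5 rows; each row shifts and turns the commanded pose from where the row before left it; what a row does not reach is not made up. A row lasts 1/8 s, in which the tool goes at most 62.5 mm and 10.7 degrees, less where a joint would pass 70% of its speed; a pose out of reach is approached as far as the arm can. A call with a gripper value outside its range is refused whole. "gripper" is the finger opening in cm, from 0 to 8.54, set as the call begins (left out, the last holds). The fingers move at their own pace and stop on an object; "force" is the grip in N (left out, the last holds). Time passes only in rows, so rows that do not move let the fingers close, or fill a call up. It gives the time, the measured TCP pose, the force and the opening at its end, in the units of the state.
- ctrl.get_obs(): the state, without advancing time (a new reading comes with each control period).
- ctrl.capture(name): name is "side" or "top" or "wrist"; returns a dict with "color" (384x512x3 uint8, blue, green, red), "fx", "fy", "cx", "cy" (pixels), "k1" (the pictures are not rectified: a ray, as slopes to the right and down, at radius r is drawn at 1 + k1 r^2 times it, then the intrinsics apply), "extrinsics" (4x4, takes a point from world to camera coordinates); the wrist camera has in their place "tool_from_camera" (4x4, takes a point from camera to tool coordinates, whose origin is the TCP and whose axes are the flange's). Camera axes: x right, y down, z forward; pixel columns grow to the right and rows downward; lengths in m; the calibration is good to about 2 mm. A picture is of the moment at which its call begins: read the wrist's pose just before it. There is no depth.
- ctrl.close_job(): hands the job in, once; it reports no verdict.
The state is a dict: "clock": time; "joint_pos": joint angles; "joint_vel": joint speeds; "joint_efforts": joint torques, N m; "tool_pos": TCP position; "tcp_rot": TCP orientation; "force": force on the tool from outside, world axes, zero at the start; "torque": the same for the moment, N m; "finger_gap": opening from 0.0 (shut) to 1.0 (fully open).
Only numpy, scipy, OpenCV 4.12 (cv2) and the standard library are available. Lean on these libraries where they do the work, as an engineer would, in place of code of your own. Each camera call takes 0.05 s, during which the arm holds its last target. There are 200 camera calls.

## Working session

There is one attempt and no reset: what is moved stays moved. The work goes in short steps, Python scripts to look and compute and a tool call to move; the robot and the scene stay as the last step left them, time stands still between calls to the robot, and variables do not carry over. Pictures are saved under pics/ and viewed, about 8 in all and at most 12, crops included, and the job is handed in when it is done.

Besides the shell and the picture viewer there is one more tool, called after "Call:" as name([rows], argument=value, ...), one row to a line, values as JSON. jog_arm: Moves the arm, as the interface text tells. Its arguments: {"type":"object","properties":{"rows":{"type":"array"},"gripper":{"type":"number"},"force":{"type":"number"}},"required":["rows"]}

```bash
mkdir -p pics
cat > h.py <<'E'
import numpy as np, cv2
from rig import ctrl
def snap(n,f):
    o=ctrl.get_obs(); c=ctrl.capture(n); cv2.imwrite('pics/%s.png'%f,c['color'])
    if n=='wrist':
        T=np.eye(4);T[:3,:3]=o['tcp_rot'];T[:3,3]=o['tool_pos'];E=np.linalg.inv(T@c['tool_from_camera'])
    else: E=np.array(c['extrinsics'])
    np.savez('pics/%s.npz'%f,E=E,k=[c['fx'],c['fy'],c['cx'],c['cy'],c['k1']])
def load(f):
    d=np.load('pics/%s.npz'%f); return d['E'],d['k']
def back(f,px,z):
    E,k=load(f); K=np.array([[k[0],0,k[2]],[0,k[1],k[3]],[0,0,1.]])
    u=cv2.undistortPoints(np.array(px,float).reshape(-1,1,2),K,np.array([k[4],0,0,0,0.]))[:,0]
    R=E[:3,:3];C=-R.T@E[:3,3]; d=np.c_[u,np.ones(len(u))]@R
    z=np.broadcast_to(z,len(u)); return C+d*((z-C[2])/d[:,2])[:,None]
def proj(f,P):
    E,k=load(f);K=np.array([[k[0],0,k[2]],[0,k[1],k[3]],[0,0,1.]])
    return cv2.projectPoints(np.array(P,float).reshape(-1,1,3),cv2.Rodrigues(E[:3,:3])[0],E[:3,3],K,np.array([k[4],0,0,0,0.]))[0][:,0]
def crop(f,x0,y0,x1,y1,s,out):
    im=cv2.imread('pics/%s.png'%f)[y0:y1,x0:x1]; cv2.imwrite('pics/%s.png'%out,cv2.resize(im,None,fx=s,fy=s,interpolation=cv2.INTER_CUBIC))
E
python3 - <<'E'
from h import *
for n in('top','side'): snap(n,n+'0'); E,k=load(n+'0'); print(n,-E[:3,:3].T@E[:3,3],E[:3,:3].round(2).tolist(),k)
o=ctrl.get_obs();print(o['tool_pos'],o['tcp_rot'],o['force'],o['finger_gap'],o['clock'],ctrl.grip_point_offset)
crop('top0',0,0,512,384,1.5625,'top0b')
E
```

```text
top [ 0.35750647 -0.03343048  1.12795973] [[0.02, -1.0, -0.01], [-0.99, -0.02, -0.14], [0.14, 0.02, -0.99]] [4.03342297e+02 4.03342297e+02 2.56952389e+02 1.89901369e+02
 1.98158177e-02]
side [ 0.32784874 -0.7760522   0.66165198] [[0.96, -0.27, -0.0], [-0.16, -0.57, -0.8], [0.22, 0.77, -0.59]] [ 3.54550969e+02  3.54550969e+02  2.54241901e+02  1.89398372e+02
 -3.79660019e-02]
[0.20096828 0.61725266 0.23001582] [[-9.50897584e-01  3.09505092e-01 -6.18624315e-04]
 [ 3.09505685e-01  9.50894797e-01 -2.30569442e-03]
 [-1.25377523e-04 -2.38394700e-03 -9.99997151e-01]] [ 0.17372723  0.45700453 -0.01901202] 0.995478342823194 0.1 0.0187
```

View pics/top0b.png

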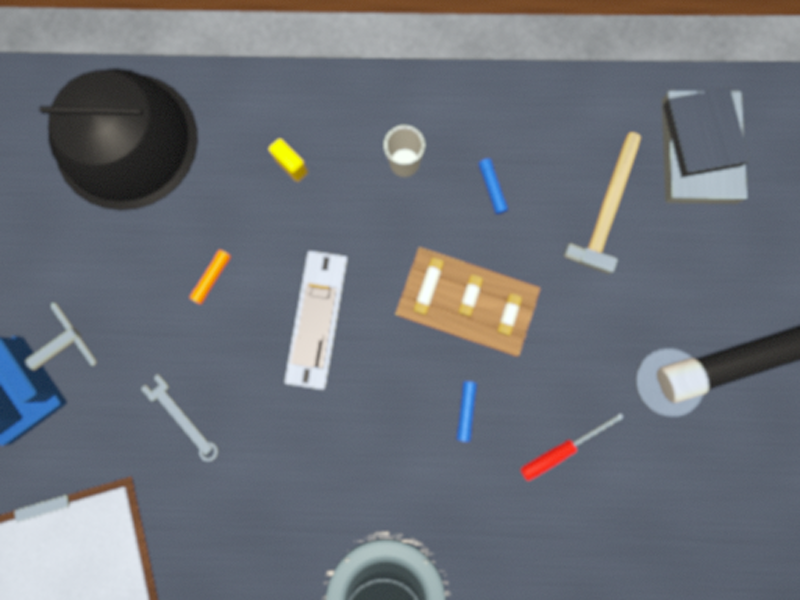

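View pics/side0.png

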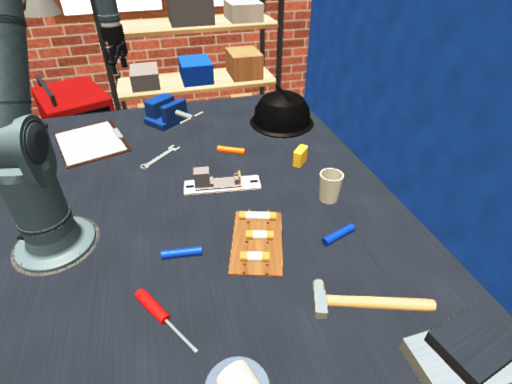

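The top picture shows the rack with three white fuses: the long one at about (428,285), short ones at (471,295) and (511,314). The blue pair at (467,411) and (493,185) and the orange one at (210,277) are look-alikes. The holder is at about (316,320). The white fuse at (428,285) is the longest, so it fits the description, and I'll confirm it in an enlarged crop.

```bash
python3 -c "
from h import *
crop('top0',178,154,350,254,4.6,'crop1')"
```

```text
(no output)
```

View pics/crop1.png

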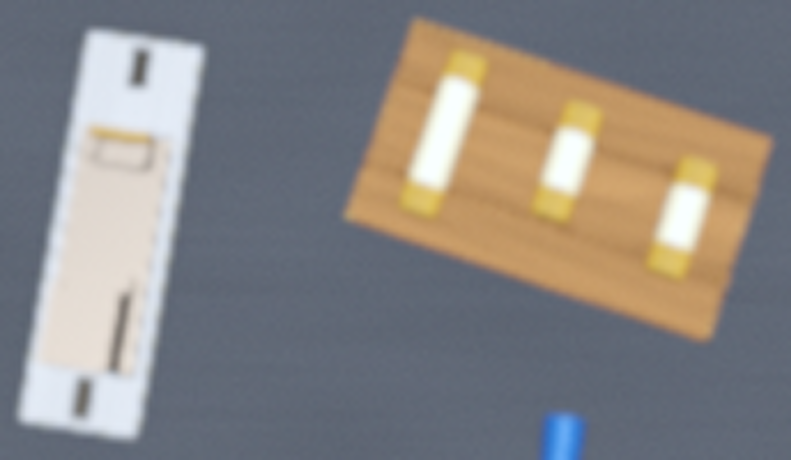

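```bash
cat > m.py <<'E'
from h import *
def o(p): return np.array([178,154])+(np.array(p,float)+.5)/4.6-.5
p=back('top0',o([(88,30),(205,45),(138,438),(18,422)]),0.008)
print('plate',p.round(4).tolist())
d=lambda a,b:np.linalg.norm(p[a]-p[b]).round(4)
print(d(0,1),d(1,2),d(2,3),d(3,0))
far=(p[0]+p[1])/2;near=(p[2]+p[3])/2
ax=(near-far)/np.linalg.norm(near-far);org=p.mean(0)-ax*.01
print('org',org,'yaw',np.degrees(np.arctan2(ax[1],ax[0])))
f=back('top0',o([(468,55),(420,212)]),[0.026,.026])  # visible ends ~axis height
print('fuse',f,f.mean(0),np.linalg.norm(f[0]-f[1]),np.degrees(np.arctan2(*(f[0]-f[1])[1::-1])))
r=back('top0',o([(415,17),(774,137),(710,340),(345,217)]),.008)
print('rack',r.mean(0),np.degrees(np.arctan2(*(r[0]+r[1]-r[2]-r[3])[1::-1])),np.linalg.norm(r[0]-r[1]),np.linalg.norm(r[1]-r[2]))
c=back('top0',o([(120,133)]),.042)
print('fixed contact local',((c-org)@ax))
E
python3 m.py
```

```text
plate [[0.5987, 0.1568, 0.008], [0.5905, 0.0842, 0.008], [0.3503, 0.1168, 0.008], [0.3585, 0.189, 0.008]]
0.073 0.2424 0.0727 0.2424
org [0.48442281 0.13535792 0.008     ] yaw 172.31940992617055
fuse [[ 0.58323924 -0.07703494  0.026     ]
 [ 0.48718512 -0.04947327  0.026     ]] [ 0.53521218 -0.06325411  0.026     ] 0.0999301655500288 -16.010248163952625
rack [ 0.51248261 -0.13455672  0.008     ] -17.881139941585122 0.23083578152673911 0.13016287536559826
fixed contact local [-0.04530937]
```

The crop confirms it: the long fuse runs (468,55)–(420,212) and measures 99.9 mm. The two to its right are shorter. The holder's brass fixed contact at (120,134) is at the far end, so the hood end faces the robot. The plate (242×73 mm) and rack (231×130 mm) sizes also agree. I'm moving over the fuse.

Call:
jog_arm([
  [[2.5,-5.1,0],0.33],
  [[2.5,-5.1,0],0],
  [[2.5,-5.1,0],0],
  [[2.5,-5.1,0],0],
  [[2.5,-5.1,0],0],
], gripper=5, force=40)

```text
clock: 0.72
tool_pos: [0.3267, 0.3609, 0.2309]
tcp_rot: [[-0.961, 0.277, -0.0], [0.277, 0.961, -0.0], [0.0, -0.001, -1.0]]
force: [1.0, 0.1, 0.4]
finger_gap: 0.582
```

Call:
jog_arm([
  [[2.5,-5.1,0],0],
  [[2.5,-5.1,0],0],
  [[2.5,-5.1,0],0],
  [[2.5,-5.1,0],0],
  [[2.5,-5.1,0],0],
])

```text
clock: 1.35
tool_pos: [0.4514, 0.1063, 0.2311]
tcp_rot: [[-0.961, 0.276, -0.0], [0.276, 0.961, 0.0], [0.0, 0.0, -1.0]]
force: [1.0, 0.5, -0.7]
finger_gap: 0.588
```

```bash
python3 -c "
from h import *
snap('wrist','w1'); crop('w1',0,0,512,384,1.5625,'w1b')
E,k=load('w1');print(-E[:3,:3].T@E[:3,3],E[:3,:3].round(2).tolist())"
```

```text
[0.37080855 0.12862128 0.37290974] [[0.28, 0.96, 0.0], [0.91, -0.26, 0.33], [0.31, -0.09, -0.95]]
```

View pics/w1b.png

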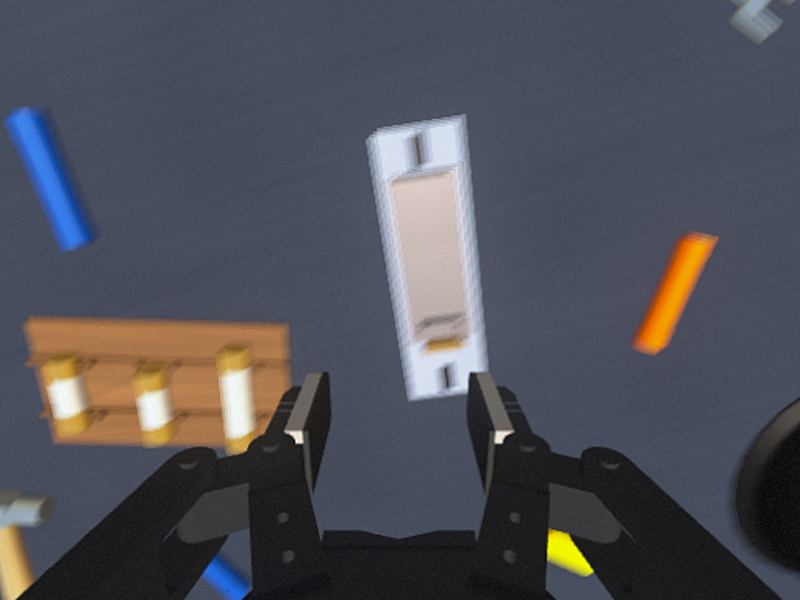

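Call:
jog_arm([
  [[2.8,-5.5,0],0],
  [[2.8,-5.5,0],0],
  [[2.8,-5.9,0],0],
  [[0,0,-3],0],
  [[0,0,0],0],
])

```text
clock: 2.02
tool_pos: [0.5315, -0.0586, 0.1987]
tcp_rot: [[-0.961, 0.278, -0.007], [0.278, 0.961, -0.001], [0.006, -0.002, -1.0]]
force: [0.4, -0.0, 0.3]
finger_gap: 0.584
```

The wrist view shows the holder at (425,260), its brass contact strip at (445,345), and the rack with the long fuse rightmost at (237,395). Next is a near check above the fuse.

```bash
python3 -c "
from h import *
snap('wrist','w2'); crop('w2',0,0,512,384,1.5625,'w2b')
print(proj('w2',[[.5832,-.0770,.026],[.4872,-.0495,.026]])*1.5625)
print(ctrl.get_obs()['tool_pos'])"
```

```text
[[395.69090894 337.18968185]
 [394.94761054 207.74866293]]
[ 0.53257866 -0.05772837  0.19994988]
```

View pics/w2b.png

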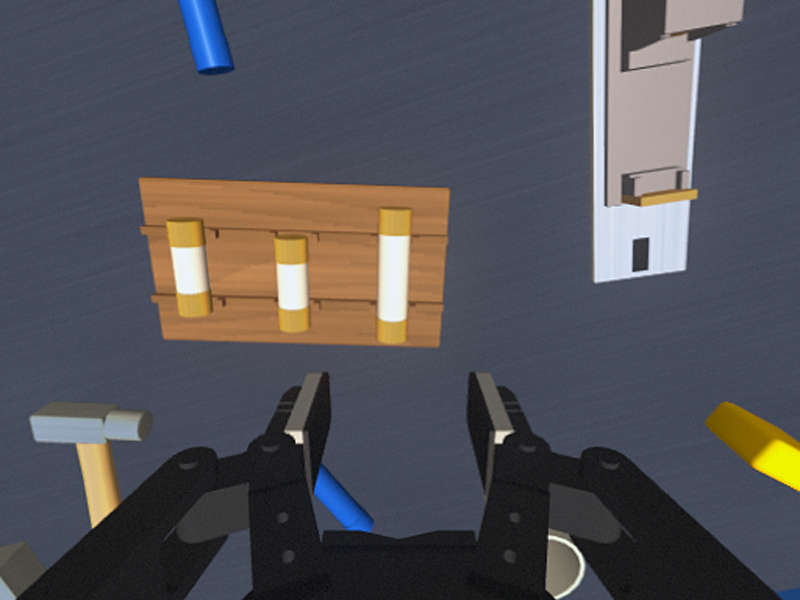

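Run:
```python
from h import *
crop('w2',375,100,455,190,6.6,'w2c')
s=lambda p:(np.array(p,float)+.5)/1.5625-.5
f=back('w2',s([(395,208),(391.5,342)]),[.028,.026]);print(f,f.mean(0),np.linalg.norm(f[0]-f[1]),np.degrees(np.arctan2(*(f[1]-f[0])[1::-1])))
p=back('w2',s([(594,283),(686,269),(592,0)]),.008);print(p,np.degrees(np.arctan2(*(p[2]-p[0])[1::-1])),np.linalg.norm(p[0]-p[1]))
```

```text
[[ 0.48691069 -0.04956354  0.028     ]
 [ 0.58593772 -0.0814614   0.026     ]] [ 0.5364242  -0.06551247  0.027     ] 0.10405684138613017 -17.854407768948036
[[0.5891421  0.08413134 0.008     ]
 [0.59757087 0.15394886 0.008     ]
 [0.39794746 0.1090331  0.008     ]] 172.5793980870118 0.07032447087363931
```

View pics/w2c.png

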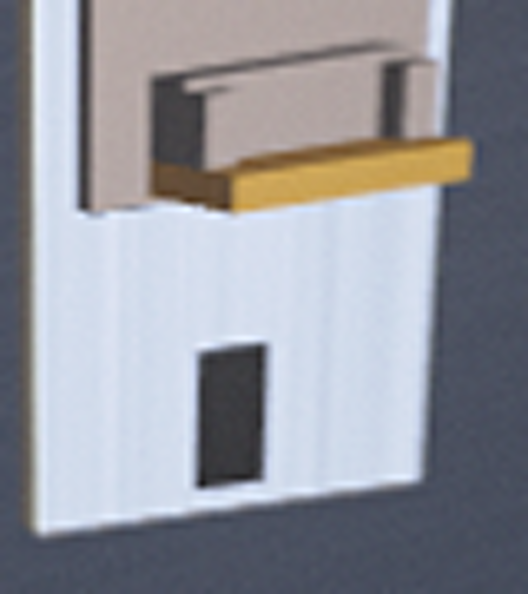

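Run:
```python
from h import *
s=lambda p:np.array([375,100])+(np.array(p,float)+.5)/6.6-.5
c=back('w2',s([(38,533),(424,481)]),.008)
a=np.radians(172.4);ax=np.array([np.cos(a),np.sin(a),0]);ay=np.array([-ax[1],ax[0],0])
org=c.mean(0)+.110*ax;print('org',org,np.linalg.norm(c[0]-c[1]),np.degrees(np.arctan2(*(c[1]-c[0])[1::-1])))
q=back('w2',s([(235,212),(472,180),(232,175),(472,140)]),.042)
for v in q: print(v.round(4),((v-org)@ax*1e3).round(1),((v-org)@ay*1e3).round(1))
```

```text
org [0.48428945 0.13380423 0.008     ] 0.06987191630470087 82.0358142132187
[0.5302 0.1094 0.042 ] -48.7 18.1
[0.5356 0.1453 0.042 ] -49.4 -18.2
[0.5243 0.1096 0.042 ] -42.9 18.7
[0.5294 0.1457 0.042 ] -43.1 -17.7
```

Call:
jog_arm([
  [[0.3,-0.7,-4],-0.1],
  [[0,0,-5],0],
  [[0,0,-4],0],
  [[0,0,-3],0],
  [[0,0,0],0],
])

```text
clock: 2.7
tool_pos: [0.5353, -0.0633, 0.0399]
tcp_rot: [[-0.959, 0.284, -0.005], [0.284, 0.959, 0.001], [0.005, -0.0, -1.0]]
force: [-0.8, 0.4, -0.2]
finger_gap: 0.586
```

Call:
jog_arm([
  [[0,0,-1],0],
  [[0,0,-1],0],
  [[0,0,-0.7],0],
  [[0,0,0],0],
  [[0,0,0],0],
])

```text
clock: 3.32
tool_pos: [0.5372, -0.0656, 0.0145]
tcp_rot: [[-0.958, 0.287, 0.0], [0.287, 0.958, -0.0], [-0.0, -0.0, -1.0]]
force: [0.1, -1.1, 0.4]
finger_gap: 0.586
```

Now I close on the fuse.

Call:
jog_arm([
  [[0,0,0],0],
  [[0,0,0],0],
  [[0,0,0],0],
  [[0,0,0],0],
  [[0,0,0],0],
], gripper=1.5, force=40)

```text
clock: 3.95
tool_pos: [0.5374, -0.0654, 0.0147]
tcp_rot: [[-0.958, 0.287, 0.001], [0.287, 0.958, 0.0], [-0.001, 0.0, -1.0]]
force: [-0.5, 0.2, 5.5]
finger_gap: 0.264
```

Call:
jog_arm([
  [[0,0,1],0],
  [[0,0,2],0],
  [[0,0,3],0],
  [[0,0,3],0],
  [[0,0,0],0],
])

```text
clock: 4.58
tool_pos: [0.5397, -0.0658, 0.1076]
tcp_rot: [[-0.958, 0.287, 0.007], [0.287, 0.958, 0.0], [-0.007, 0.002, -1.0]]
force: [0.5, 0.3, -1.4]
finger_gap: 0.265
```

Call:
jog_arm([
  [[-0.95,4.9,0],0.75],
  [[-0.95,4.9,0],0.75],
  [[-0.95,4.9,0],0],
  [[-0.95,5.0,0],0],
  [[0,0,0],0],
])

```text
clock: 5.2
tool_pos: [0.4969, 0.1377, 0.1034]
tcp_rot: [[-0.992, 0.123, -0.002], [0.123, 0.992, 0.002], [0.003, 0.002, -1.0]]
force: [0.2, 0.0, -0.9]
finger_gap: 0.264
```

Call:
jog_arm([
  [[0,0,-1.5],0],
  [[0,0,-1],0],
  [[0,0,0],0],
  [[0,0,0],0],
  [[0,0,0],0],
])

```text
clock: 5.82
tool_pos: [0.4996, 0.1313, 0.0796]
tcp_rot: [[-0.991, 0.134, 0.001], [0.134, 0.991, 0.0], [-0.001, 0.0, -1.0]]
force: [-0.2, 0.1, -1.0]
finger_gap: 0.266
```

Run:
```python
from h import *
snap('wrist','w3');snap('side','s3'); print(ctrl.get_obs())
q=proj('s3',[[.48,.13,.04]])[0].astype(int);print(q)
a=cv2.resize(cv2.imread('pics/w3.png')[100:384,100:412],None,fx=1.5,fy=1.5)
x,y=q-[50,45];b=cv2.resize(cv2.imread('pics/s3.png')[y:y+80,x:x+110],(330*426//240*1//1 if 0 else 330,240))
o=np.zeros((426,800,3),np.uint8);o[:,:468]=a;o[:240,468:798]=b;cv2.imwrite('pics/m3.png',o);print(x,y)
```

```text
{'clock': 5.925, 'joint_pos': array([-43.6699834 ,  20.68711738,  28.02332442, 117.70626978,
       -13.67871582,  44.63162302,  74.94830147]), 'joint_vel': array([-0.1385423 ,  0.02540165, -0.03899743,  0.08571776,  0.05971009,
       -0.02385232, -0.0196696 ]), 'joint_efforts': array([ 7.17111211e-02, -3.26291907e+01,  4.60944369e+00, -1.89635217e+01,
        1.14605020e-02,  3.47614397e-03,  9.64560331e-05]), 'tool_pos': array([0.49946841, 0.1316358 , 0.07965874]), 'tcp_rot': array([[-9.91055806e-01,  1.33445754e-01,  7.86987701e-04],
       [ 1.33446108e-01,  9.91055984e-01,  4.15137361e-04],
       [-7.24550553e-04,  5.16444738e-04, -9.99999604e-01]]), 'force': array([-0.66465075, -0.37298684, -1.01442263]), 'torque': array([-0.02003982, -0.02626297, -0.03894845]), 'finger_gap': 0.2615924133703068}
[222 175]
172 130
```

View pics/m3.png

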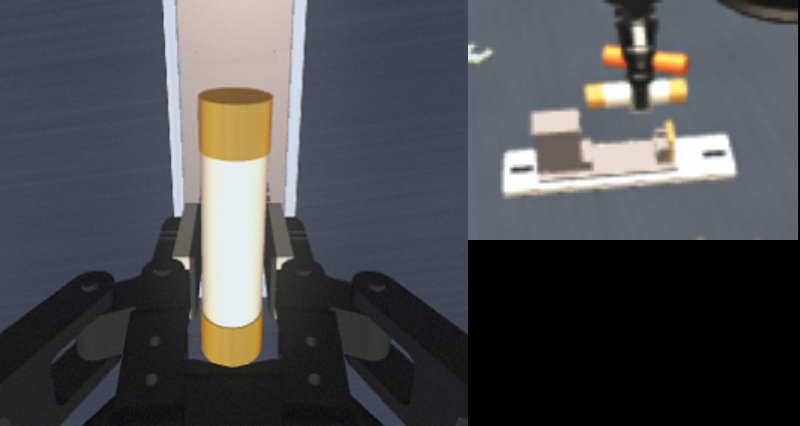

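Run:
```python
from h import *
s=lambda p:np.array([100,100])+(np.array(p,float)+.5)/1.5-.5
a=np.radians(172.3);ax=np.array([np.cos(a),np.sin(a),0]);ay=np.array([-ax[1],ax[0],0]);org=np.array([.4843,.1338,0])
def L(n,p,z):
    for v in back('w3',s(p),z): print(n,((v-org)@ax*1e3).round(1),((v-org)@ay*1e3).round(1))
L('fuse',[(236,96),(232,357)],[.0912,.0912])
L('fuse sides',[(199,125),(272,125),(202,335),(262,335)],.0912)
L('plate',[(163,20),(305,20),(178,200),(293,200)],.008)
t=ctrl.get_obs()['tool_pos'];print('tcp',(t-org)@ax*1e3,(t-org)@ay*1e3)
```

```text
fuse 37.4 0.2
fuse -69.0 1.6
fuse sides 27.8 12.2
fuse sides 27.8 -11.5
fuse sides -58.0 13.3
fuse sides -58.0 -10.1
plate 55.7 35.3
plate 55.6 -34.2
plate -42.6 32.3
plate -42.7 -32.9
tcp -15.32161255808957 0.11232887510362029
```

Call:
jog_arm([
  [[0,0.05,-1.5],0.15],
  [[0,0,-1.2],0],
  [[0,0,-0.7],0],
  [[0,0,0],0],
  [[0,0,0],0],
])

```text
clock: 6.55
tool_pos: [0.4993, 0.132, 0.0453]
tcp_rot: [[-0.993, 0.118, 0.0], [0.118, 0.993, -0.0], [-0.0, -0.0, -1.0]]
force: [-0.0, 0.3, -1.2]
finger_gap: 0.265
```

Call:
jog_arm([
  [[0,0,-0.1],0],
  [[0,0,-0.1],0],
  [[0,0,-0.1],0],
  [[0,0,0],0],
  [[0,0,0],0],
])

```text
clock: 7.18
tool_pos: [0.4992, 0.1322, 0.0425]
tcp_rot: [[-0.993, 0.118, 0.0], [0.118, 0.993, 0.0], [-0.0, 0.0, -1.0]]
force: [-1.0, -0.0, 0.8]
finger_gap: 0.265
```

Call:
jog_arm([
  [[0,0,-0.1],0],
  [[0,0,-0.1],0],
  [[0,0,-0.1],0],
  [[0,0,0],0],
  [[0,0,0],0],
])

```text
clock: 7.8
tool_pos: [0.4987, 0.132, 0.0402]
tcp_rot: [[-0.993, 0.118, -0.001], [0.118, 0.993, 0.001], [0.002, 0.0, -1.0]]
force: [-5.2, -0.2, 10.2]
finger_gap: 0.267
```

Call:
jog_arm([
  [[0,0,-0.1],0],
  [[0,0,-0.1],0],
  [[0,0,0],0],
  [[0,0,0],0],
  [[0,0,0],0],
])

```text
clock: 8.43
tool_pos: [0.4982, 0.132, 0.0381]
tcp_rot: [[-0.993, 0.118, -0.002], [0.118, 0.993, 0.001], [0.003, 0.0, -1.0]]
force: [-4.8, -0.4, 9.9]
finger_gap: 0.264
```

Call:
jog_arm([
  [[0,0,-0.1],0],
  [[0,0,-0.1],0],
  [[0,0,-0.05],0],
  [[0,0,0],0],
  [[0,0,0],0],
])

```text
clock: 9.05
tool_pos: [0.4977, 0.1321, 0.0355]
tcp_rot: [[-0.993, 0.118, -0.003], [0.118, 0.993, 0.001], [0.003, 0.0, -1.0]]
force: [-5.8, -1.2, 9.2]
finger_gap: 0.267
```

Run:
```python
from h import *
snap('side','s4');snap('wrist','w4')
crop('s4',172,150,262,205,8.0,'s4b')
```

```text
(no output)
```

View pics/s4b.png

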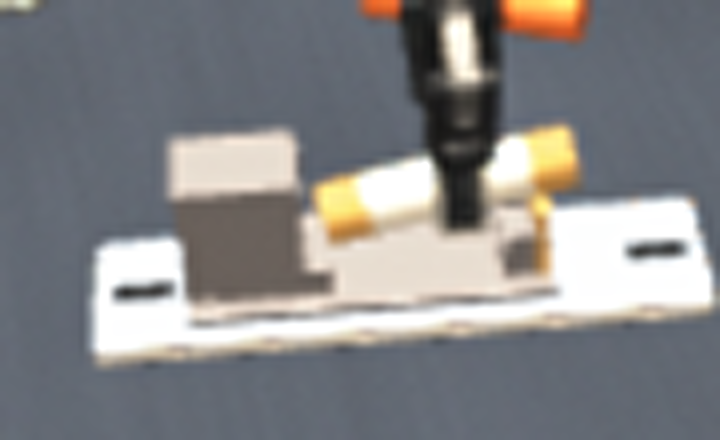

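The side crop shows the fuse tilted, spring end low at (342,208) and fixed end up at (560,158), resting on the brass wall at (543,215). The spring end is clear in front of the hood. Next I compute the tilt.

Run:
```python
from h import *
a=np.radians(172.3);ax=np.array([np.cos(a),np.sin(a),0]);ay=np.array([-ax[1],ax[0],0]);org=np.array([.4843,.1338,0])
s=lambda p:np.array([172,150])+(np.array(p,float)+.5)/8-.5
P=s([(335,210),(562,158),(541,199)])
A=back('s4',P,0.);B=back('s4',P,.1)
for i in range(3):
    u=((A[i]-org)@ay)/((A[i]-B[i])@ay);v=A[i]+u*(B[i]-A[i]);print(((v-org)@ax*1e3).round(1),(v[2]*1e3).round(1))
t=ctrl.get_obs();print((t['tool_pos']-org)@ax,(t['tool_pos']-org)@ay,t['tool_pos'],t['force'])
```

```text
33.0 39.7
-56.4 55.7
-47.7 37.3
-0.01347810145952394 -0.00011704484778070974 [0.49767225 0.13211011 0.03542936] [-5.14809705 -1.47878674 10.37080633]
```

Call:
jog_arm([
  [[0,0,0.2],0],
  [[0,0,0.2],0],
  [[-0.5,0.07,0],0],
  [[-0.5,0.07,0],0],
  [[0,0,0],0],
])

```text
clock: 9.78
tool_pos: [0.4881, 0.1336, 0.0384]
tcp_rot: [[-0.993, 0.117, -0.001], [0.117, 0.993, -0.0], [0.001, -0.0, -1.0]]
force: [-0.0, 0.1, -0.8]
finger_gap: 0.265
```

Call:
jog_arm([
  [[-0.2,0.03,0],0],
  [[-0.2,0.03,0],0],
  [[-0.2,0.02,0],0],
  [[0,0,0],0],
  [[0,0,0],0],
])

```text
clock: 10.4
tool_pos: [0.4844, 0.1342, 0.0392]
tcp_rot: [[-0.993, 0.118, 0.003], [0.118, 0.993, 0.0], [-0.003, 0.001, -1.0]]
force: [3.8, -0.9, -1.8]
finger_gap: 0.268
```

Call:
jog_arm([
  [[0,0,-0.1],0],
  [[0,0,-0.1],0],
  [[-0.1,0.01,0],0],
  [[-0.1,0.02,0],0],
  [[0,0,0],0],
])

```text
clock: 11.02
tool_pos: [0.4828, 0.1347, 0.0375]
tcp_rot: [[-0.993, 0.118, 0.003], [0.118, 0.993, 0.001], [-0.003, 0.001, -1.0]]
force: [6.8, -1.4, 2.0]
finger_gap: 0.264
```

Call:
jog_arm([
  [[-0.1,0.01,0],0],
  [[-0.1,0.02,0],0],
  [[-0.1,0.01,0],0],
  [[-0.1,0.01,0],0],
  [[0,0,0],0],
])

```text
clock: 11.65
tool_pos: [0.4805, 0.1349, 0.038]
tcp_rot: [[-0.993, 0.118, 0.007], [0.118, 0.993, 0.001], [-0.007, 0.001, -1.0]]
force: [8.3, -1.4, -0.5]
finger_gap: 0.265
```

Call:
jog_arm([
  [[-0.15,0.02,0],0],
  [[-0.15,0.02,0],0],
  [[-0.1,0.01,0],0],
  [[-0.1,0.02,0],0],
  [[0,0,0],0],
])

```text
clock: 12.28
tool_pos: [0.4776, 0.1354, 0.0385]
tcp_rot: [[-0.993, 0.119, 0.011], [0.119, 0.993, 0.001], [-0.011, 0.002, -1.0]]
force: [10.4, -3.5, 0.1]
finger_gap: 0.265
```

Call:
jog_arm([
  [[-0.1,0.01,0],0],
  [[-0.1,0.02,0],0],
  [[-0.1,0.01,0],0],
  [[0,0,0],0],
  [[0,0,0],0],
])

```text
clock: 12.9
tool_pos: [0.4759, 0.1356, 0.0389]
tcp_rot: [[-0.993, 0.119, 0.014], [0.119, 0.993, 0.001], [-0.014, 0.002, -1.0]]
force: [11.0, -3.3, -0.2]
finger_gap: 0.26
```

Run:
```python
from h import *
print(ctrl.get_obs()['force'])
snap('side','s5');snap('wrist','w5')
a=cv2.resize(cv2.imread('pics/w5.png')[140:384,150:362],None,fx=2,fy=2)
b=cv2.resize(cv2.imread('pics/s5.png')[150:205,182:247],None,fx=5.7,fy=5.7,interpolation=cv2.INTER_CUBIC)
o=np.zeros((488,800,3),np.uint8);o[:,:424]=a;o[:b.shape[0],426:426+b.shape[1]]=b;cv2.imwrite('pics/m5.png',o)
```

```text
[10.95319106 -3.263947   -0.24526323]
```

View pics/m5.png

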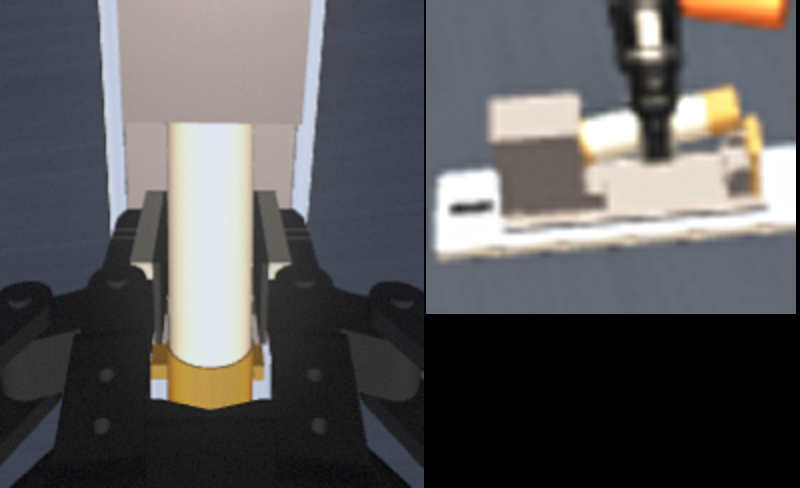

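The left picture shows the fuse centred under the hood edge (210,123). On the right, the fixed end at (735,105) has come up to the inside of the brass wall at (755,150), with its spring end under the hood. A little more push, then I tip down.

Call:
jog_arm([
  [[-0.1,0.01,0],0],
  [[-0.1,0.02,0],0],
  [[-0.05,0,0],0],
  [[0,0,-0.1],0],
  [[0,0,-0.1],0],
])

```text
clock: 13.62
tool_pos: [0.4749, 0.1358, 0.0376]
tcp_rot: [[-0.993, 0.119, 0.016], [0.119, 0.993, 0.001], [-0.016, 0.003, -1.0]]
force: [13.5, -4.6, 3.2]
finger_gap: 0.262
```

Call:
jog_arm([
  [[0,0,-0.1],0],
  [[0,0,-0.1],0],
  [[0,0,0],0],
  [[0,0,0],0],
  [[0,0,0],0],
])

```text
clock: 14.25
tool_pos: [0.4753, 0.1362, 0.0361]
tcp_rot: [[-0.993, 0.119, 0.017], [0.119, 0.993, 0.002], [-0.016, 0.004, -1.0]]
force: [12.3, -2.8, 5.4]
finger_gap: 0.265
```

Call:
jog_arm([
  [[0,0,-0.1],0],
  [[0,0,-0.1],0],
  [[0,0,-0.1],0],
  [[0,0,0],0],
  [[0,0,0],0],
])

```text
clock: 14.88
tool_pos: [0.475, 0.1367, 0.0329]
tcp_rot: [[-0.993, 0.119, 0.016], [0.119, 0.993, 0.002], [-0.016, 0.004, -1.0]]
force: [11.3, -2.7, 4.8]
finger_gap: 0.263
```

Call:
jog_arm([
  [[0,-0.1,-0.1],0],
  [[0,0,-0.1],0],
  [[0,0,-0.1],0],
  [[0,0,0],0],
  [[0,0,0],0],
])

```text
clock: 15.5
tool_pos: [0.4747, 0.1364, 0.0299]
tcp_rot: [[-0.993, 0.119, 0.016], [0.119, 0.993, 0.003], [-0.015, 0.005, -1.0]]
force: [11.5, -1.7, 3.3]
finger_gap: 0.263
```

Call:
jog_arm([
  [[0,-0.1,-0.1],0],
  [[0,0,-0.1],0],
  [[0,0,0],0],
  [[0,0,0],0],
  [[0,0,0],0],
])

```text
clock: 16.12
tool_pos: [0.4746, 0.1361, 0.0279]
tcp_rot: [[-0.993, 0.119, 0.015], [0.119, 0.993, 0.004], [-0.015, 0.006, -1.0]]
force: [11.0, -0.1, 3.7]
finger_gap: 0.259
```

Call:
jog_arm([
  [[0,-0.05,-0.1],0],
  [[0,0,-0.1],0],
  [[0,0,0],0],
  [[0,0,0],0],
  [[0,0,0],0],
])

```text
clock: 16.75
tool_pos: [0.4746, 0.1357, 0.0259]
tcp_rot: [[-0.993, 0.119, 0.015], [0.119, 0.993, 0.004], [-0.015, 0.006, -1.0]]
force: [11.3, 0.2, 4.3]
finger_gap: 0.259
```

Call:
jog_arm([
  [[0,0,-0.1],0],
  [[0,0,0],0],
  [[0,0,0],0],
  [[0.1,0,0],0],
  [[0.1,0,0],0],
])

```text
clock: 17.38
tool_pos: [0.4748, 0.1357, 0.0249]
tcp_rot: [[-0.993, 0.119, 0.011], [0.119, 0.993, 0.004], [-0.011, 0.005, -1.0]]
force: [7.1, -1.4, 10.0]
finger_gap: 0.26
```

Call:
jog_arm([
  [[0.1,-0.01,0],0],
  [[0.1,-0.02,0],0],
  [[0.1,-0.01,0],0],
  [[0,0,0],0],
  [[0,0,0],0],
])

```text
clock: 18.0
tool_pos: [0.4763, 0.1355, 0.0249]
tcp_rot: [[-0.993, 0.119, 0.008], [0.119, 0.993, 0.004], [-0.007, 0.005, -1.0]]
force: [4.7, -0.1, 12.7]
finger_gap: 0.266
```

Call:
jog_arm([
  [[0.1,-0.01,0.05],0],
  [[0.1,-0.02,0],0],
  [[0.1,-0.01,0],0],
  [[0,0,0],0],
  [[0,0,0],0],
])

```text
clock: 18.62
tool_pos: [0.4778, 0.1353, 0.0249]
tcp_rot: [[-0.993, 0.118, 0.005], [0.118, 0.993, 0.004], [-0.005, 0.005, -1.0]]
force: [2.3, 0.2, 11.2]
finger_gap: 0.264
```

Call:
jog_arm([
  [[0.1,-0.01,0.05],0],
  [[0.1,-0.02,0],0],
  [[0.1,-0.01,0],0],
  [[0,0,0],0],
  [[0,0,0],0],
])

```text
clock: 19.25
tool_pos: [0.4778, 0.1353, 0.0249]
tcp_rot: [[-0.993, 0.118, -0.001], [0.118, 0.993, 0.004], [0.001, 0.004, -1.0]]
force: [-0.5, 0.7, 16.1]
finger_gap: 0.259
```

Run:
```python
from h import *
snap('side','s6');snap('wrist','w6')
a=cv2.resize(cv2.imread('pics/w6.png')[140:384,150:362],None,fx=2,fy=2)
b=cv2.resize(cv2.imread('pics/s6.png')[150:205,182:247],None,fx=5.7,fy=5.7,interpolation=cv2.INTER_CUBIC)
o=np.zeros((488,800,3),np.uint8);o[:,:424]=a;o[:b.shape[0],426:426+b.shape[1]]=b;cv2.imwrite('pics/m6.png',o)
```

```text
(no output)
```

View pics/m6.png

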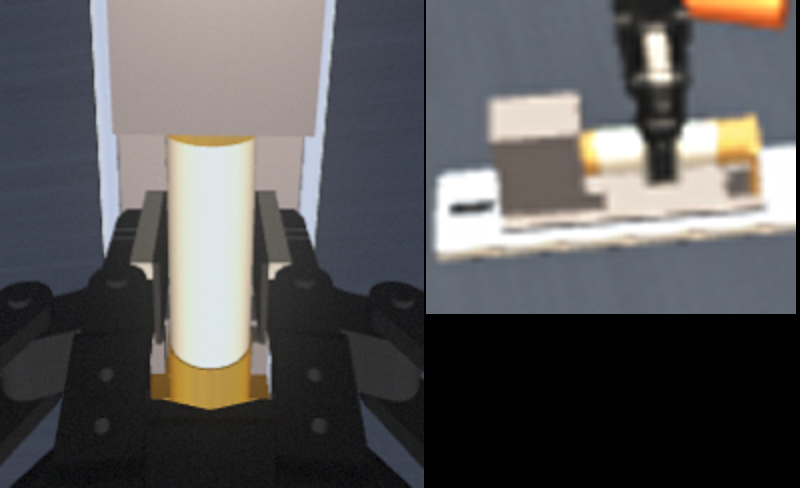

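The fuse now looks level behind the wall: left cap at (590,150) under the hood, right cap at (740,145) inside the brass. I'm relieving the downward force before letting go.

Call:
jog_arm([
  [[-0.1,0.01,0.05],0],
  [[0,0,0.05],0],
  [[0,0,0.05],0],
  [[0,0,0],0],
  [[0,0,0],0],
])

```text
clock: 19.98
tool_pos: [0.4778, 0.1352, 0.025]
tcp_rot: [[-0.993, 0.117, 0.002], [0.117, 0.993, 0.003], [-0.002, 0.003, -1.0]]
force: [4.1, 4.0, 4.3]
finger_gap: 0.262
```

Call:
jog_arm([
  [[0,0,0],0],
  [[0,0,0],0],
  [[0,0,0],0],
  [[0,0,0],0],
  [[0,0,0],0],
], gripper=4.5)

```text
clock: 20.6
tool_pos: [0.4762, 0.1327, 0.0241]
tcp_rot: [[-0.993, 0.118, -0.001], [0.118, 0.993, -0.0], [0.001, -0.0, -1.0]]
force: [0.1, 0.8, -0.1]
finger_gap: 0.527
```

Call:
jog_arm([
  [[0,0,1],0],
  [[0,0,2],0],
  [[0,0,4],0],
  [[0,0,4],0],
  [[0,0,4],0],
])

```text
clock: 21.22
tool_pos: [0.4765, 0.1327, 0.1762]
tcp_rot: [[-0.993, 0.118, 0.001], [0.118, 0.993, 0.0], [-0.0, 0.0, -1.0]]
force: [0.4, 0.0, -0.3]
finger_gap: 0.529
```

Run:
```python
from h import *
print(ctrl.get_obs()['tool_pos'],ctrl.get_obs()['force'])
snap('side','s7');snap('wrist','w7')
a=cv2.resize(cv2.imread('pics/w7.png')[0:300,150:362],None,fx=1.9,fy=1.9)
b=cv2.resize(cv2.imread('pics/s7.png')[150:205,182:247],None,fx=5.7,fy=5.7,interpolation=cv2.INTER_CUBIC)
o=np.zeros((570,800,3),np.uint8);o[:,:a.shape[1]]=a;o[:b.shape[0],426:426+b.shape[1]]=b;cv2.imwrite('pics/m7.png',o)
```

```text
[0.47650846 0.13268867 0.17619658] [ 0.40335255  0.00822955 -0.28594198]
```

View pics/m7.png

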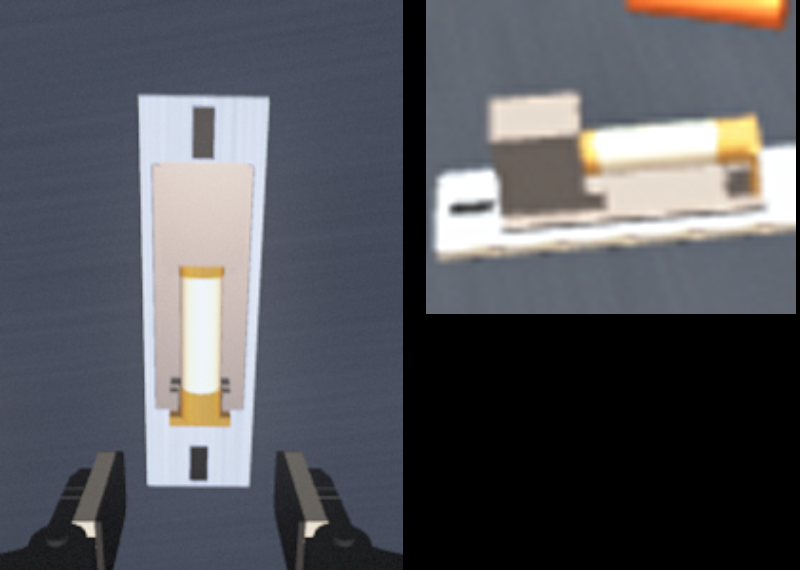

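The picture shows the fuse lying in the bay between the hood edge (202,267) and the brass wall (200,418), centred and parallel to the plate. The gripper is clear. I'll check the height and level numerically before handing in.

Run:
```python
from h import *
a=np.radians(172.3);ax=np.array([np.cos(a),np.sin(a),0]);ay=np.array([-ax[1],ax[0],0]);org=np.array([.4843,.1338,0])
for f in(('s7',[182,150],5.7,426),('w7',[150,0],1.9,0)):
  for x,y,z in((-43,0,50),(-43,0,38),(20,0,50),(20,0,38),(48,0,50)):
    p=proj(f[0],[org+ax*x/1e3+ay*y/1e3+np.array([0,0,z/1e3])])[0]; print(f[0],x,z,((p-f[1]+.5)*f[2]+[f[3],0]).round(0))
s=lambda p:np.array([150,0])+(np.array(p,float)+.5)/1.9-.5
for v in back('w7',s([(181,285),(222,285),(181,390),(221,390)]),.038): print(((v-org)@ax*1e3).round(1),((v-org)@ay*1e3).round(1))
im=cv2.imread('pics/m7.png')
for c in(610,640,670,700): print(c,[ (r,int(im[r,c].mean())) for r in range(110,185,5)])
```

```text
s7 -43 50 [746. 124.]
s7 -43 38 [746. 142.]
s7 20 50 [631. 132.]
s7 20 38 [632. 151.]
s7 48 50 [579. 136.]
w7 -43 50 [200. 424.]
w7 -43 38 [200. 415.]
w7 20 50 [202. 315.]
w7 20 38 [202. 310.]
w7 48 50 [203. 262.]
33.3 11.1
33.6 -11.0
-27.8 10.9
-27.5 -12.2
610 [(110, 99), (115, 98), (120, 89), (125, 131), (130, 214), (135, 255), (140, 255), (145, 255), (150, 255), (155, 254), (160, 234), (165, 199), (170, 181), (175, 198), (180, 222)]
640 [(110, 103), (115, 99), (120, 100), (125, 176), (130, 251), (135, 255), (140, 255), (145, 255), (150, 255), (155, 249), (160, 213), (165, 182), (170, 195), (175, 222), (180, 220)]
670 [(110, 103), (115, 97), (120, 129), (125, 214), (130, 255), (135, 255), (140, 255), (145, 255), (150, 252), (155, 234), (160, 197), (165, 180), (170, 199), (175, 222), (180, 220)]
700 [(110, 101), (115, 95), (120, 168), (125, 241), (130, 255), (135, 255), (140, 255), (145, 254), (150, 248), (155, 213), (160, 182), (165, 185), (170, 208), (175, 221), (180, 220)]
```

```bash
python3 -c "
from rig import ctrl
print(ctrl.close_job())"
```

```text
the job is handed in; nothing more can be done
None
```

I took the long white fuse from the rack and fitted it into the holder. I handed the job in at about 21 s on the robot's clock, and no verdict was reported.

I tipped the fuse's spring end down by resting its other end on the brass wall. I then pushed it under the hood to about 12–13 N, lowered it behind the fixed contact, eased it back against that contact, and let go. By eye, the carrier sat about 7 mm toward the spring end.

**Final position:** The last pictures show the fuse in the bay, with its end against the brass wall. It is within about 1 mm of the centre line. The outline in the side picture puts it level and parallel to within about 1°, and its height agrees with the expected 38 mm, though the image is coarse. From the carrier shift, its centre should be about 7 mm from the plate origin (limit 12 mm).

**Forces:** The largest force measured at the wrist was about 16 N, pressing down just before release. Counting the spring and the wall as well, I estimate the fuse and holder pressed on each other with about 33 N at most, below the 40 N limit. That total was not measured directly.

**Other checks:** The gripper is open and about 150 mm above the release height, with the wrist force near zero. I did not take a final picture of the short fuses or the other objects. Nothing suggested they were touched.

**Disagreements:** My first two estimates of the fuse's angle in the rack differed by 2° (16° and 18°). The camera read the gripped fuse as 106 mm long instead of 100 mm. Neither caused any trouble.

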